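# Swap the pop-up socket post on the clinic counter

## Task

Three push-latch pop-up socket posts are let into the counter, and the round one has been left standing up. Put the round post away by pressing it down until it latches, and press the square post so that it pops up for use instead and stays up; the oblong post must be left shut.

Things in the scene. Friction and masses are not known exactly. Their poses are not given: they have to be found in the camera images.
- round_top (a point): centre of the top face of the round post: flat aluminium disc cap 66 mm across, round dark flange 92 mm across, 8 mm high; raised at the start. All three posts slide straight up and down on a spring with a push-push latch: top 26 mm above the counter when latched, 76 mm raised. Pressing the top down to its stop at 16 mm and letting go changes the state, whichever it is.
- square_top (a point): centre of the top face of the square post: flat aluminium cap 64 x 64 mm (x and y along its sides, z up), square dark flange 90 x 90 mm, 8 mm high; latched at the start. For all posts the spring pushes back with 2 N raised to 4 N at the stop, 1 or 2 N more while moving; let go, a latched one rises in half a second. A press that ends above the stop may leave the state as it was. Press the middle with shut fingers.
- oblong_top (a point): centre of the top face of the oblong post: flat aluminium cap 44 x 94 mm (long along its y), dark flange 68 x 118 mm, 8 mm high; latched at the start, to be left so. The posts stand in a row about 0.28 m apart along y, in any order, with cups and jars up to 85 mm tall between them and things up to 0.25 m behind; 0.16 m above the counter is free travel over the row.

How it is judged:
By the outcome, as a careful person would: the job done as asked, in the order asked, and still so for the second after the job is handed in, with the robot touching nothing.
It also fails if it takes over 42 s, if anything falls off the work surface, if the arm or the gripper's body presses on something with over 40 N, if the wrist force passes 120 N, or if a joint passes its speed limit or range.

## Robot

A 6-joint arm with a two-finger parallel gripper is mounted at the origin on the work surface. World frame = base frame: x ahead of the robot, y to its left, z up, the work surface at z = 0. Lengths are in m, angles in rad, forces in N, time in s.
With the tool pointing down it reaches from about 0.225 to 0.875 m from the base axis. Payload 3.4 kg.
Tool frame: the origin (TCP) lies at the centre of the arm's flange, where the gripper is bolted on; the fingertips stand 173 mm ahead of it and the grasp point (between the pads) lies r.hold_point_z ahead of it (r.hold_point_z is the distance from the TCP to the grasp point, in m); z points along the fingers, y is the direction in which the jaws open and shut (so a half turn about z gives the same grasp; the last joint's range is limited). The gripper opens to 85 mm and grips with 20 to 120 N. Pads are 22 mm wide; open, the fingers measure 114 mm over their backs; the gripper's body (76 mm by 85 mm) begins 54 mm behind the grasp point. The pads swing forward as they close: fully open they stand 13 mm farther back than shut.
Start: joints at [1.137, 0.276, 1.505, -0, 1.361, -0.121], TCP at [0.177, 0.547, 0.405] pointing down, gripper open.
Joint ranges: [-2.89, 2.89], [-0.75, 2.08], [0.22, 2.7], [-1.18, 4.32], [0.11, 2.71], [-2.7, 2.7]. Speed limits (rad/s): [2.57, 2.57, 3.14, 3.14, 3.14, 3.14].

## Interface

Orientations are given as a unit quaternion [w, x, y, z].
In Python, from plant import monitor, optics, order, r gives the robot as it stands.
- The arm moves only by the tool carry_out, never from a script. Its argument "deltas" is a list of rows, each an object of numbers: "x", "y", "z": the shift along the tool's x, y, z in mm; "twist": the turn about the tool's z in rad; "grip": the closure in counts, from 0 (fully open) to 255 (shut). In form: [{"x": .., "y": .., "z": .., "twist": .., "grip": ..}, ...]. A call has exactly 5 rows; each row shifts and turns the commanded pose from where the row before left it, along the tool's axes as they then stand; what a row does not reach is not made up. A row lasts 1/10 s, in which the tool goes at most 50 mm and 8.59 degrees, less where a joint would pass 70% of its speed; a pose out of reach is approached as far as the arm can. A call is refused whole if a number of a shift passes 50 or a number of a turn 0.15, either way. A call with a gripper value outside its range is refused whole. The fingers move at their own pace and stop on an object; "grip_force" is the grip in N (left out, the last holds). Time passes only in rows, so rows that do not move let the fingers close, or fill a call up. It gives the time, the measured TCP pose, the force and the opening at its end, in the units of the state.
- monitor.get_state(): the state, without advancing time (a new reading comes with each control period).
- optics.get_image(name): name is "scene" or "top" or "wrist"; returns a dict with "pixels" (384x512x3 uint8, red, green, blue), "z_map" (384x512 float32, m along the optical axis (not along the pixel's ray), 0 where there is no reading), "camera_matrix" (3x3 intrinsics, pixels), "cam_to_world" (4x4, takes a point from camera to world coordinates); the wrist camera has in their place "mount" (4x4, takes a point from camera to tool coordinates, whose origin is the TCP and whose axes are the flange's). Camera axes: x right, y up, looking along -z (the intrinsics and any distortion apply to the point x, -y, -z); pixel columns grow to the right and rows downward; lengths in m; the calibration is good to about 2 mm. A picture is of the moment at which its call begins: read the wrist's pose just before it.
- order.job_done(): hands the job in, once; it reports no verdict.
The state is a dict: "time_s": time; "qpos": joint angles; "dq": joint speeds; "joint_efforts": joint torques, N m; "eef_pos": TCP position; "tool_rot": TCP orientation; "force": force on the tool from outside, world axes, zero at the start; "wrist_torque": the same for the moment, N m; "opening": finger opening in m.
Only numpy, scipy, OpenCV 4.12 (cv2) and the standard library are available. Lean on these libraries where they do the work, as an engineer would, in place of code of your own. Each camera call takes 0.05 s, during which the arm holds its last target.

## Working session

There is one attempt and no reset: what is moved stays moved. The work goes in short steps, Python scripts to look and compute and a tool call to move; the robot and the scene stay as the last step left them, time stands still between calls to the robot, and variables do not carry over. Pictures are saved under pics/ and viewed, and the job is handed in when it is done.

Besides the shell and the picture viewer there is one more tool, called after "Request:" as name(argument=value, ...), one argument or row to a line, values as JSON. carry_out: Moves the arm, as the interface text tells. Its arguments: {"type":"object","properties":{"deltas":{"type":"array","items":{"type":"object","properties":{"x":{"type":"number"},"y":{"type":"number"},"z":{"type":"number"},"twist":{"type":"number"},"grip":{"type":"number"}}}},"grip_force":{"type":"number"}},"required":["deltas"]}

```bash
mkdir -p pics; ls; python3 - <<'E'
from plant import monitor, optics, order, r
import cv2,numpy as np
s=monitor.get_state();print(s, r.hold_point_z)
for n in ["scene","top"]:
    d=optics.get_image(n); cv2.imwrite(f"pics/{n}0.png",d["pixels"][:,:,::-1]); np.savez(f"{n}0.npz",**d)
    print(n,d["camera_matrix"],d["cam_to_world"],[k for k in d])
E
```

```text
pics
{'time_s': 0.0, 'qpos': array([ 1.13701587e+00,  2.76562774e-01,  1.50615432e+00, -2.86670220e-06,
        1.36072244e+00, -1.21014548e-01]), 'dq': array([ 0.0009057 , -0.00014522,  0.00057195,  0.00035479,  0.00075321,
       -0.00016929]), 'joint_efforts': array([-1.60177995e-03, -4.16771686e+01, -2.45800585e+01, -6.44347128e-04,
        1.10220761e-02,  1.31817757e-05]), 'eef_pos': array([0.17683768, 0.54688739, 0.40384937]), 'tool_rot': array([-2.51539393e-04,  1.55745964e-01,  9.87796711e-01, -8.88522126e-04]), 'force': array([-0.957281  ,  0.61549038, -0.46497627]), 'wrist_torque': array([ 0.01466432,  0.00029146, -0.06733699]), 'opening': 0.08527838354190598} 0.1547
scene [[347.76631382   0.         257.26934873]
 [  0.         347.76631382 187.69390385]
 [  0.           0.           1.        ]] [[-0.27647716 -0.70037045  0.65805898  0.97215006]
 [ 0.96093035 -0.19209338  0.19928118  0.13048009]
 [-0.01316188  0.68744554  0.72611665  0.57388286]
 [ 0.          0.          0.          1.        ]] ['pixels', 'z_map', 'camera_matrix', 'cam_to_world']
top [[387.02126603   0.         255.36074895]
 [  0.         387.02126603 186.76784161]
 [  0.           0.           1.        ]] [[ 0.0156848   0.98225943 -0.18687002  0.35892761]
 [-0.99979534  0.01301882 -0.01548531 -0.00472984]
 [-0.01277777  0.18707466  0.98226259  1.03728807]
 [ 0.          0.          0.          1.        ]] ['pixels', 'z_map', 'camera_matrix', 'cam_to_world']
```

View pics/scene0.png

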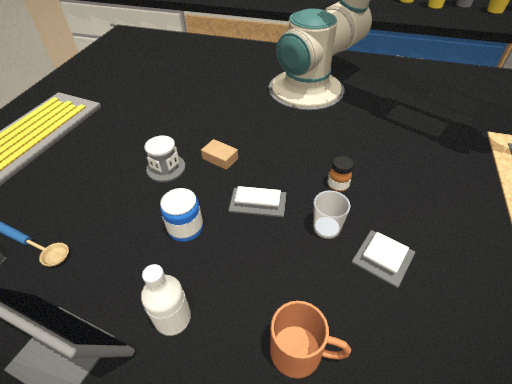

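View pics/top0.png

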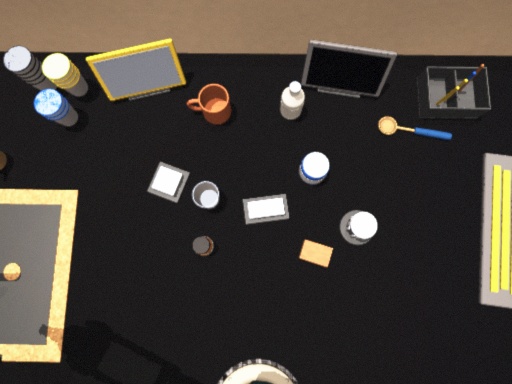

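The scene view shows the raised round post at about (161,150), the oblong one at (258,197) and the square one at (387,252). In the top view they are at (362,226), (266,208) and (168,181). Next I'll measure the caps in both views.

```bash
cat > h.py <<'E'
import numpy as np,cv2
def cap(n,seed,win=30,thr=None,f=None):
    d=np.load(f or f"{n}0.npz");K=d["camera_matrix"];T=d["cam_to_world"];Z=d["z_map"]
    u,v=np.meshgrid(np.arange(512),np.arange(384))
    P=np.stack([(u-K[0,2])/K[0,0]*Z,-(v-K[1,2])/K[1,1]*Z,-Z],-1)@T[:3,:3].T+T[:3,3]
    return d["pixels"],P,K,T
def ray(K,T,p):
    c=np.array([(p[0]-K[0,2])/K[0,0],-(p[1]-K[1,2])/K[1,1],-1.]);return T[:3,3],T[:3,:3]@c/np.linalg.norm(c)
def tri(a,b):
    (o1,d1),(o2,d2)=a,b
    t=np.linalg.lstsq(np.stack([d1,-d2],1),o2-o1,rcond=None)[0]
    p,q=o1+t[0]*d1,o2+t[1]*d2
    return (p+q)/2,np.linalg.norm(p-q)
E
python3 - <<'E'
from h import *
S={"round":((161,145),(364,224)),"oblong":((258,193),(266,208)),"square":((387,247),(168,179))}
for k,ss in S.items():
    R=[]
    for n,s in zip(("scene","top"),ss):
        im,P,K,T=cap(n,s)
        z0=P[s[1],s[0],2]
        g=im.min(-1)>150
        m=g&(abs(P[...,2]-z0)<.008)
        _,l=cv2.connectedComponents(m.astype(np.uint8)); 
        m=l==l[s[1],s[0]]
        v,u=np.nonzero(m); X=P[m]
        rect=cv2.minAreaRect((X[:,:2]*1000).astype(np.float32))
        c=(u.mean(),v.mean()); R.append(ray(K,T,c))
        print(k,n,im[s[1],s[0]],m.sum(),c,X.mean(0).round(4),"z med",np.median(X[:,2]).round(4),rect)
    print(k,"tri",tri(*R))
E
```

```text
round scene [255 255 254] 459 (np.float64(159.4400871459695), np.float64(145.21132897603485)) [ 0.4538 -0.2533  0.0771] z med 0.0773 ((451.7890930175781, -254.3801727294922), (63.96138381958008, 64.18285369873047), 11.955791473388672)
round top [254 254 255] 554 (np.float64(363.3862815884477), np.float64(224.49819494584838)) [ 0.4503 -0.2581  0.0768] z med 0.0769 ((450.59173583984375, -258.74432373046875), (62.05411148071289, 63.562660217285156), 0.9334191083908081)
round tri (array([ 0.4500475 , -0.2577492 ,  0.07312047]), np.float64(0.0027431099172170815))
oblong scene [255 255 255] 734 (np.float64(257.783378746594), np.float64(195.79700272479565)) [ 0.4988 -0.0121  0.027 ] z med 0.0272 ((496.5531921386719, -13.03091812133789), (45.45173645019531, 93.98719024658203), 8.36601448059082)
oblong top [254 254 255] 593 (np.float64(265.70826306913995), np.float64(207.43676222596966)) [ 0.4962 -0.0169  0.0268] z med 0.0269 ((496.6951904296875, -16.917179107666016), (44.08353805541992, 93.69285583496094), 8.252062797546387)
oblong tri (array([ 0.49616688, -0.01496849,  0.02330001]), np.float64(0.0040397068069376344))
square scene [255 255 255] 1067 (np.float64(386.05248359887537), np.float64(251.79194001874413)) [0.5693 0.2527 0.0271] z med 0.0272 ((566.9888305664062, 252.61361694335938), (63.43589401245117, 65.14784240722656), 70.26618194580078)
square top [254 254 255] 563 (np.float64(166.7229129662522), np.float64(180.07992895204262)) [0.5664 0.2487 0.0262] z med 0.0263 ((567.1624755859375, 249.32408142089844), (64.9293212890625, 64.21135711669922), 70.30722045898438)
square tri (array([0.56705761, 0.25166338, 0.0229951 ]), np.float64(0.004135190453761494))
```

```bash
python3 - <<'E'
import cv2
a=cv2.imread("pics/scene0.png")[120:290,130:430];cv2.imwrite("pics/s_crop.png",cv2.resize(a,None,fx=2.6,fy=2.6,interpolation=2))
a=cv2.imread("pics/top0.png")[150:270,140:400];cv2.imwrite("pics/t_crop.png",cv2.resize(a,None,fx=3,fy=3,interpolation=2))
E
```

```text
(no output)
```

View pics/s_crop.png

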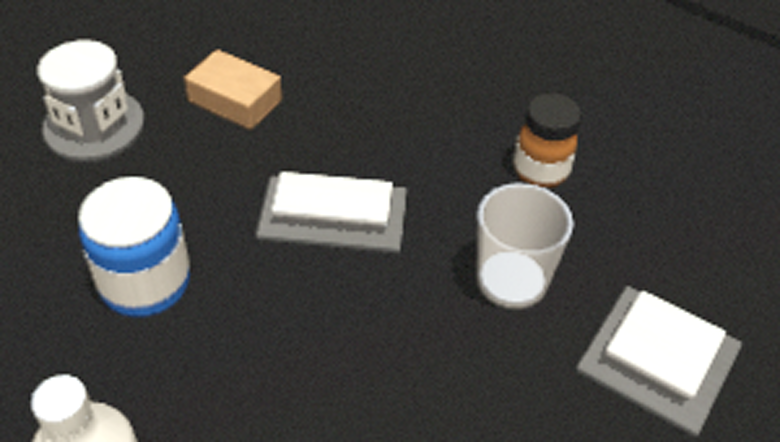

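View pics/t_crop.png

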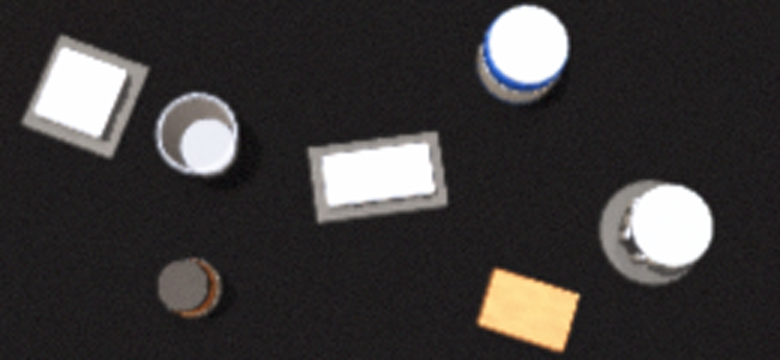

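Both posts are located. The round top is at about (0.451, -0.258, 0.077) and the square top at about (0.567, 0.251, 0.027). I'll close the fingers and travel to above the round post at the current height.

Request:
carry_out(
  deltas=[
    {"x": -10, "y": -14, "z": 0, "twist": 0, "grip": 255},
    {"x": -25, "y": -34, "z": 0, "twist": 0, "grip": 255},
    {"x": -25, "y": -34, "z": 0, "twist": 0, "grip": 255},
    {"x": -25, "y": -34, "z": 0, "twist": 0, "grip": 255},
    {"x": -25, "y": -34, "z": 0, "twist": 0, "grip": 255},
  ],
  grip_force=40,
)

```text
time_s: 0.6
eef_pos: [0.2353, 0.3678, 0.4044]
tool_rot: [0.0, 0.155, 0.988, -0.001]
force: [0.6, 0.2, 0.2]
opening: 0.012
```

Request:
carry_out(
  deltas=[
    {"x": -25, "y": -34, "z": 0, "twist": 0, "grip": 255},
    {"x": -25, "y": -34, "z": 0, "twist": 0, "grip": 255},
    {"x": -25, "y": -34, "z": 0, "twist": 0, "grip": 255},
    {"x": -25, "y": -34, "z": 0, "twist": 0, "grip": 255},
    {"x": -25, "y": -34, "z": 0, "twist": 0, "grip": 255},
  ],
)

```text
time_s: 1.1
eef_pos: [0.3012, 0.1679, 0.4045]
tool_rot: [0.0, 0.156, 0.988, -0.0]
force: [1.5, -0.6, -0.2]
opening: -0.0
```

Request:
carry_out(
  deltas=[
    {"x": -25, "y": -34, "z": 0, "twist": 0, "grip": 255},
    {"x": -25, "y": -34, "z": 0, "twist": 0, "grip": 255},
    {"x": -25, "y": -34, "z": 0, "twist": 0, "grip": 255},
    {"x": -25, "y": -34, "z": 0, "twist": 0, "grip": 255},
    {"x": -25, "y": -34, "z": 0, "twist": 0, "grip": 255},
  ],
)

```text
time_s: 1.6
eef_pos: [0.3675, -0.0319, 0.4046]
tool_rot: [-0.0, 0.156, 0.988, -0.0]
force: [1.3, 0.8, -0.2]
opening: -0.0003
```

Request:
carry_out(
  deltas=[
    {"x": -25, "y": -34, "z": 0, "twist": 0, "grip": 255},
    {"x": -25, "y": -34, "z": 0, "twist": 0, "grip": 255},
    {"x": -25, "y": -34, "z": 0, "twist": 0, "grip": 255},
    {"x": -20, "y": -24, "z": 0, "twist": 0, "grip": 255},
    {"x": -20, "y": -24, "z": 0, "twist": 0, "grip": 255},
  ],
)

```text
time_s: 2.1
eef_pos: [0.4309, -0.2098, 0.4044]
tool_rot: [-0.001, 0.157, 0.988, 0.0]
force: [0.1, -0.9, -1.0]
opening: 0.0001
```

Request:
carry_out(
  deltas=[
    {"x": -17, "y": -20, "z": 0, "twist": 0, "grip": 255},
    {"x": -17, "y": -21, "z": 0, "twist": 0, "grip": 255},
    {"x": 0, "y": 0, "z": 20, "twist": 0, "grip": 255},
    {"x": 0, "y": 0, "z": 20, "twist": 0, "grip": 255},
    {"x": 0, "y": 0, "z": 0, "twist": 0, "grip": 255},
  ],
)

```text
time_s: 2.6
eef_pos: [0.4497, -0.2571, 0.362]
tool_rot: [-0.003, 0.156, 0.988, 0.002]
force: [0.5, -0.4, 0.9]
opening: 0.0001
```

```bash
python3 - <<'E'
from plant import monitor, optics
from h import *
from scipy.spatial.transform import Rotation as Ro
s=monitor.get_state();d=optics.get_image("wrist");cv2.imwrite("pics/w1.png",d["pixels"][:,:,::-1])
q=s["tool_rot"];T=np.eye(4);T[:3,:3]=Ro.from_quat([q[1],q[2],q[3],q[0]]).as_matrix();T[:3,3]=s["eef_pos"]
T=T@d["mount"];np.savez("w1.npz",cam_to_world=T,**{k:d[k] for k in("pixels","z_map","camera_matrix")})
print(s["eef_pos"],s["force"])
im,P,K,T=cap("",0,f="w1.npz")
m=((abs(P[...,2]-.076)<.006)&(im.min(-1)>120)).astype(np.uint8)
n,l,st,c=cv2.connectedComponentsWithStats(m)
for i in range(1,n):
    if st[i,4]>300:
        X=P[l==i];print(st[i],c[i],X.mean(0),cv2.minEnclosingCircle((X[:,:2]*1000).astype(np.float32)))
E
```

```text
[ 0.44971888 -0.25708028  0.36196327] [ 0.49424022 -0.37398972  0.89941383]
[ 218  153   70   67 3670] [252.64822888 186.10517711] [ 0.44904036 -0.25540087  0.07655835] ((450.195556640625, -255.7789764404297), 32.72530746459961)
```

View pics/w1.png

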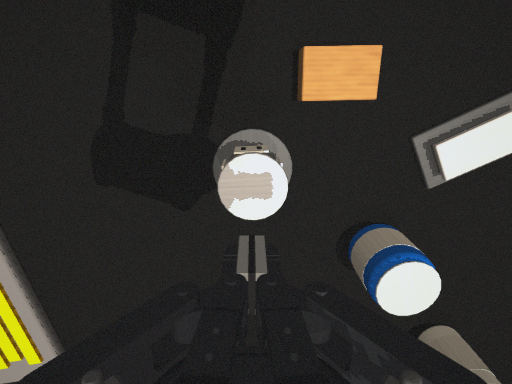

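The wrist view shows the cap at (253,186), centred within 2 mm of the tool. I'll descend and press it.

Request:
carry_out(
  deltas=[
    {"x": 0, "y": 0, "z": 20, "twist": 0, "grip": 255},
    {"x": 0, "y": 0, "z": 25, "twist": 0, "grip": 255},
    {"x": 0, "y": 0, "z": 25, "twist": 0, "grip": 255},
    {"x": 0, "y": 0, "z": 15, "twist": 0, "grip": 255},
    {"x": 0, "y": 0, "z": 10, "twist": 0, "grip": 255},
  ],
)

```text
time_s: 3.15
eef_pos: [0.4514, -0.2574, 0.2697]
tool_rot: [0.0, 0.156, 0.988, -0.0]
force: [-0.3, -0.3, -0.0]
opening: -0.0001
```

Request:
carry_out(
  deltas=[
    {"x": 0, "y": 0, "z": 10, "twist": 0, "grip": 255},
    {"x": 0, "y": 0, "z": 10, "twist": 0, "grip": 255},
    {"x": 0, "y": 0, "z": 10, "twist": 0, "grip": 255},
    {"x": 0, "y": 0, "z": 10, "twist": 0, "grip": 255},
    {"x": 0, "y": 0, "z": 10, "twist": 0, "grip": 255},
  ],
)

```text
time_s: 3.65
eef_pos: [0.452, -0.2577, 0.2195]
tool_rot: [0.001, 0.156, 0.988, -0.0]
force: [0.5, -0.2, 3.7]
opening: -0.0
```

Request:
carry_out(
  deltas=[
    {"x": 0, "y": 0, "z": 7, "twist": 0, "grip": 255},
    {"x": 0, "y": 0, "z": 7, "twist": 0, "grip": 255},
    {"x": 0, "y": 0, "z": 6, "twist": 0, "grip": 255},
    {"x": 0, "y": 0, "z": 4, "twist": 0, "grip": 255},
    {"x": 0, "y": 0, "z": 3, "twist": 0, "grip": 255},
  ],
)

```text
time_s: 4.15
eef_pos: [0.4521, -0.2578, 0.1926]
tool_rot: [0.001, 0.156, 0.988, -0.0]
force: [0.4, -0.9, 5.0]
opening: 0.0
```

Request:
carry_out(
  deltas=[
    {"x": 0, "y": 0, "z": 1, "twist": 0, "grip": 255},
    {"x": 0, "y": 0, "z": 1, "twist": 0, "grip": 255},
    {"x": 0, "y": 0, "z": 1, "twist": 0, "grip": 255},
    {"x": 0, "y": 0, "z": 1, "twist": 0, "grip": 255},
    {"x": 0, "y": 0, "z": 0, "twist": 0, "grip": 255},
  ],
)

```text
time_s: 4.65
eef_pos: [0.452, -0.2577, 0.1894]
tool_rot: [0.001, 0.156, 0.988, -0.0]
force: [1.5, -2.2, 8.2]
opening: 0.0001
```

Request:
carry_out(
  deltas=[
    {"x": 0, "y": 0, "z": 1, "twist": 0, "grip": 255},
    {"x": 0, "y": 0, "z": 0, "twist": 0, "grip": 255},
    {"x": 0, "y": 0, "z": 0, "twist": 0, "grip": 255},
    {"x": 0, "y": 0, "z": 0, "twist": 0, "grip": 255},
    {"x": 0, "y": 0, "z": 0, "twist": 0, "grip": 255},
  ],
)

```text
time_s: 5.15
eef_pos: [0.452, -0.2577, 0.1894]
tool_rot: [0.001, 0.156, 0.988, -0.001]
force: [0.5, -1.0, 15.6]
opening: 0.0002
```

The post is hard on its stop: the height is unchanged and the force has jumped to 15.6 N. I'll let go straight up.

Request:
carry_out(
  deltas=[
    {"x": 0, "y": 0, "z": -10, "twist": 0, "grip": 255},
    {"x": 0, "y": 0, "z": -20, "twist": 0, "grip": 255},
    {"x": 0, "y": 0, "z": -30, "twist": 0, "grip": 255},
    {"x": 0, "y": 0, "z": -40, "twist": 0, "grip": 255},
    {"x": 0, "y": 0, "z": -40, "twist": 0, "grip": 255},
  ],
)

```text
time_s: 5.65
eef_pos: [0.4504, -0.2563, 0.3275]
tool_rot: [-0.003, 0.156, 0.988, 0.002]
force: [0.8, -0.8, -0.6]
opening: -0.0004
```

Request:
carry_out(
  deltas=[
    {"x": 0, "y": 0, "z": -35, "twist": 0, "grip": 255},
    {"x": 0, "y": 0, "z": -20, "twist": 0, "grip": 255},
    {"x": 0, "y": 0, "z": 0, "twist": 0, "grip": 255},
    {"x": 0, "y": 0, "z": 0, "twist": 0, "grip": 255},
    {"x": 0, "y": 0, "z": 0, "twist": 0, "grip": 255},
  ],
)

```text
time_s: 6.15
eef_pos: [0.451, -0.2568, 0.3805]
tool_rot: [-0.002, 0.156, 0.988, 0.001]
force: [0.5, 0.5, 0.1]
opening: -0.0004
```

```bash
cat > w.py <<'E'
import sys
from plant import monitor, optics
from h import *
from scipy.spatial.transform import Rotation as Ro
name=sys.argv[1]
s=monitor.get_state();d=optics.get_image("wrist");cv2.imwrite(f"pics/{name}.png",d["pixels"][:,:,::-1])
q=s["tool_rot"];T=np.eye(4);T[:3,:3]=Ro.from_quat([q[1],q[2],q[3],q[0]]).as_matrix();T[:3,3]=s["eef_pos"]
R=T[:3,:3]
T=T@d["mount"];np.savez(f"{name}.npz",cam_to_world=T,**{k:d[k] for k in("pixels","z_map","camera_matrix")})
print(s["time_s"],s["eef_pos"],s["force"],R[:,0],R[:,1])
im,P,K,T=cap("",0,f=f"{name}.npz")
m=((P[...,2]>.015)&(P[...,2]<.09)&(im.min(-1)>120)).astype(np.uint8)
n,l,st,c=cv2.connectedComponentsWithStats(m)
for i in range(1,n):
    if st[i,4]>300:
        X=P[l==i];print(c[i],X.mean(0),np.median(X[:,2]),cv2.minAreaRect((X[:,:2]*1000).astype(np.float32)))
E
python3 w.py w2
```

```text
6.15 [ 0.45095518 -0.25683914  0.38050778] [0.45376883 0.53775032 0.05586439] [-0.95147814  0.30767896  0.00479583] [0.30769056 0.95148461 0.00188508]
[470.82525189 139.1813602 ] [ 0.49485933 -0.01508708  0.02627739] 0.02627173774235947 ((495.77752685546875, -14.050167083740234), (44.079044342041016, 93.97743225097656), 8.392671585083008)
[251.77098615 166.19478403] [ 0.44922863 -0.25560804  0.02666015] 0.026688459090063038 ((449.8573913574219, -255.56443786621094), (64.42858123779297, 63.875030517578125), 71.6767349243164)
[ 28.13700787 313.99015748] [ 0.56151714 -0.62345725  0.01858375] 0.018617348257760374 ((556.2747802734375, -611.019287109375), (94.82109069824219, 260.23883056640625), 56.60636901855469)
[399.00930797 275.82881425] [ 0.59865118 -0.13825633  0.08491937] 0.08491208732229816 ((599.4198608398438, -138.46388244628906), (64.38397979736328, 64.62335968017578), 84.52003479003906)
```

View pics/w2.png

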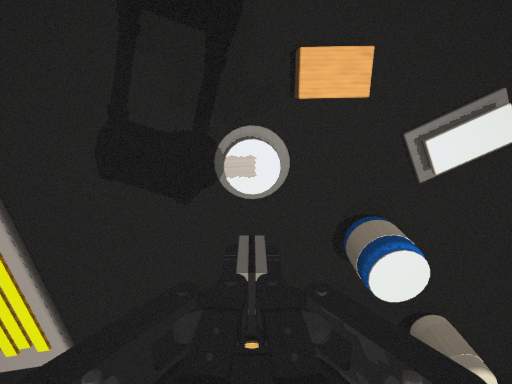

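The round post is latched: its cap at (252,166) sits at 26.7 mm, and the oblong one is still at 26 mm. I'll move over to the square post.

Request:
carry_out(
  deltas=[
    {"x": 1, "y": 15, "z": 0, "twist": 0, "grip": 255},
    {"x": 3, "y": 32, "z": 0, "twist": 0, "grip": 255},
    {"x": 4, "y": 40, "z": 0, "twist": 0, "grip": 255},
    {"x": 4, "y": 40, "z": 0, "twist": 0, "grip": 255},
    {"x": 4, "y": 40, "z": 0, "twist": 0, "grip": 255},
  ],
)

```text
time_s: 6.7
eef_pos: [0.4877, -0.0913, 0.3818]
tool_rot: [-0.001, 0.156, 0.988, 0.001]
force: [1.2, -0.2, -0.2]
opening: 0.0002
```

Request:
carry_out(
  deltas=[
    {"x": 4, "y": 40, "z": 0, "twist": 0, "grip": 255},
    {"x": 4, "y": 40, "z": 0, "twist": 0, "grip": 255},
    {"x": 4, "y": 40, "z": 0, "twist": 0, "grip": 255},
    {"x": 4, "y": 40, "z": 0, "twist": 0, "grip": 255},
    {"x": 4, "y": 40, "z": 0, "twist": 0, "grip": 255},
  ],
)

```text
time_s: 7.2
eef_pos: [0.5298, 0.1054, 0.3819]
tool_rot: [-0.001, 0.156, 0.988, 0.0]
force: [0.3, 0.1, 0.2]
opening: -0.0003
```

Request:
carry_out(
  deltas=[
    {"x": 4, "y": 40, "z": 0, "twist": 0, "grip": 255},
    {"x": 3, "y": 40, "z": 0, "twist": 0, "grip": 255},
    {"x": 2, "y": 40, "z": 0, "twist": 0, "grip": 255},
    {"x": 1, "y": 22, "z": 0, "twist": 0, "grip": 255},
    {"x": 0, "y": 10, "z": 0, "twist": 0, "grip": 255},
  ],
)

```text
time_s: 7.7
eef_pos: [0.5671, 0.2535, 0.3814]
tool_rot: [-0.001, 0.154, 0.988, 0.0]
force: [0.1, -0.0, -0.7]
opening: -0.0
```

Request:
carry_out(
  deltas=[
    {"x": 0, "y": 0, "z": 0, "twist": 0, "grip": 255},
    {"x": 0, "y": 0, "z": 0, "twist": 0, "grip": 255},
    {"x": 0, "y": 0, "z": 0, "twist": 0, "grip": 255},
    {"x": 0, "y": 0, "z": 0, "twist": 0, "grip": 255},
    {"x": 0, "y": 0, "z": 0, "twist": 0, "grip": 255},
  ],
)

```text
time_s: 8.2
eef_pos: [0.5676, 0.2496, 0.383]
tool_rot: [0.0, 0.156, 0.988, 0.0]
force: [0.1, 0.1, 0.7]
opening: -0.0001
```

```bash
python3 w.py w3
```

```text
8.2 [0.56756966 0.24958026 0.38300107] [0.12754912 0.14525263 0.7010784 ] [-9.51081768e-01  3.08939187e-01 -2.20344258e-04] [3.08939166e-01 9.51081793e-01 1.23927899e-04]
[133.91163116 168.64373035] [0.52518954 0.13266191 0.05443406] 0.058079575183481114 ((521.7042846679688, 140.55050659179688), (67.43133544921875, 66.16546630859375), 72.29273986816406)
[254.11743058 162.20441619] [0.5643817  0.25346464 0.02665788] 0.026685117911285028 ((566.0045776367188, 253.2600555419922), (63.126121520996094, 64.42316436767578), 70.37818908691406)
[ 26.31216272 174.06724782] [ 0.49583596 -0.00272647  0.02701669] 0.027065974215865873 ((495.622802734375, -12.183765411376953), (44.09082794189453, 93.75977325439453), 8.359562873840332)
[421.32772074 319.14702259] [0.81448271 0.39362929 0.05809002] 0.057299730035004826 ((817.3641967773438, 385.22210693359375), (24.802045822143555, 70.99282836914062), 13.895163536071777)
```

View pics/w3.png

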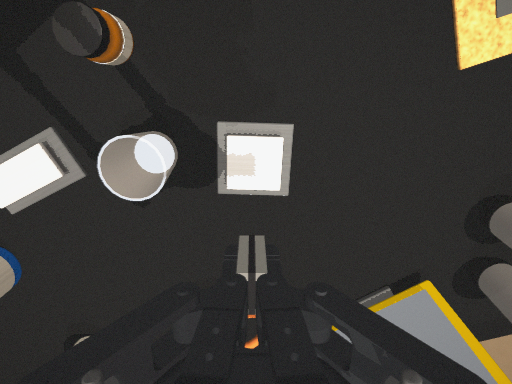

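The square cap is at (254,162), centred to about 3 mm at (0.566, 0.252, 0.027), and the glass is clear of the gripper. I'll descend, shifting 2 mm.

Request:
carry_out(
  deltas=[
    {"x": 1, "y": 2, "z": 20, "twist": 0, "grip": 255},
    {"x": 0, "y": 0, "z": 35, "twist": 0, "grip": 255},
    {"x": 0, "y": 0, "z": 40, "twist": 0, "grip": 255},
    {"x": 0, "y": 0, "z": 35, "twist": 0, "grip": 255},
    {"x": 0, "y": 0, "z": 20, "twist": 0, "grip": 255},
  ],
)

```text
time_s: 8.75
eef_pos: [0.5663, 0.252, 0.2298]
tool_rot: [-0.002, 0.156, 0.988, -0.001]
force: [-0.7, -0.4, -0.4]
opening: -0.0005
```

Request:
carry_out(
  deltas=[
    {"x": 0, "y": 0, "z": 15, "twist": 0, "grip": 255},
    {"x": 0, "y": 0, "z": 8, "twist": 0, "grip": 255},
    {"x": 0, "y": 0, "z": 3, "twist": 0, "grip": 255},
    {"x": 0, "y": 0, "z": 0, "twist": 0, "grip": 255},
    {"x": 0, "y": 0, "z": 0, "twist": 0, "grip": 255},
  ],
)

```text
time_s: 9.25
eef_pos: [0.5677, 0.2528, 0.2077]
tool_rot: [0.001, 0.156, 0.988, 0.0]
force: [0.1, -0.1, -0.0]
opening: 0.0002
```

Request:
carry_out(
  deltas=[
    {"x": 0, "y": 0, "z": 5, "twist": 0, "grip": 255},
    {"x": 0, "y": 0, "z": 4, "twist": 0, "grip": 255},
    {"x": 0, "y": 0, "z": 4, "twist": 0, "grip": 255},
    {"x": 0, "y": 0, "z": 3, "twist": 0, "grip": 255},
    {"x": 0, "y": 0, "z": 0, "twist": 0, "grip": 255},
  ],
)

```text
time_s: 9.75
eef_pos: [0.5677, 0.2528, 0.1908]
tool_rot: [0.001, 0.156, 0.988, 0.0]
force: [1.0, 0.3, 4.0]
opening: 0.0001
```

Request:
carry_out(
  deltas=[
    {"x": 0, "y": 0, "z": 1, "twist": 0, "grip": 255},
    {"x": 0, "y": 0, "z": 1, "twist": 0, "grip": 255},
    {"x": 0, "y": 0, "z": 1, "twist": 0, "grip": 255},
    {"x": 0, "y": 0, "z": 0, "twist": 0, "grip": 255},
    {"x": 0, "y": 0, "z": 0, "twist": 0, "grip": 255},
  ],
)

```text
time_s: 10.25
eef_pos: [0.5676, 0.2529, 0.1894]
tool_rot: [0.001, 0.156, 0.988, 0.0]
force: [-0.8, -0.9, 11.3]
opening: 0.0002
```

The post is on its stop: the TCP is again at 0.1894 and the force is 11.3 N, above the spring force. I'll release upward.

Request:
carry_out(
  deltas=[
    {"x": 0, "y": 0, "z": -10, "twist": 0, "grip": 255},
    {"x": 0, "y": 0, "z": -20, "twist": 0, "grip": 255},
    {"x": 0, "y": 0, "z": -30, "twist": 0, "grip": 255},
    {"x": 0, "y": 0, "z": -40, "twist": 0, "grip": 255},
    {"x": 0, "y": 0, "z": -40, "twist": 0, "grip": 255},
  ],
)

```text
time_s: 10.75
eef_pos: [0.5665, 0.2525, 0.3278]
tool_rot: [-0.002, 0.156, 0.988, -0.001]
force: [0.6, 0.6, 0.4]
opening: -0.0001
```

Request:
carry_out(
  deltas=[
    {"x": 0, "y": 0, "z": -35, "twist": 0, "grip": 255},
    {"x": 0, "y": 0, "z": -20, "twist": 0, "grip": 255},
    {"x": 0, "y": 0, "z": 0, "twist": 0, "grip": 255},
    {"x": 0, "y": 0, "z": 0, "twist": 0, "grip": 255},
    {"x": 0, "y": 0, "z": 0, "twist": 0, "grip": 255},
  ],
)

```text
time_s: 11.25
eef_pos: [0.5666, 0.2525, 0.3804]
tool_rot: [-0.002, 0.156, 0.988, -0.001]
force: [1.3, -0.3, -0.7]
opening: 0.0003
```

```bash
python3 w.py w4; python3 - <<'E'
from plant import optics
from h import *
d=optics.get_image("scene");cv2.imwrite("pics/scene1.png",d["pixels"][:,:,::-1]);np.savez("scene1.npz",**d)
im,P,K,T=cap("",0,f="scene1.npz")
for s in [(163,158),(258,193),(387,247),(390,230)]:print(s,P[s[1],s[0]],im[s[1],s[0]])
E
```

```text
11.25 [0.56663474 0.25251641 0.38043467] [ 1.29815712 -0.33706476 -0.66843602] [-0.95147569  0.30770091  0.00376231] [ 0.30769283  0.95148225 -0.00258019]
[132.15206897 171.51827586] [0.52488656 0.13297789 0.05428144] 0.057857087661170675 ((521.3120727539062, 140.72793579101562), (67.38285064697266, 66.14324951171875), 72.88484954833984)
[252.86658625 176.56911942] [0.56324446 0.25389737 0.07537074] 0.07636215924693607 ((565.5675048828125, 253.34730529785156), (63.365047454833984, 63.74252700805664), 70.19654083251953)
[ 25.34021505 176.42021505] [ 0.49566268 -0.00138645  0.02697538] 0.02703410085440805 ((495.48834228515625, -11.867599487304688), (44.122310638427734, 92.21672821044922), 8.30965518951416)
[422.85102506 322.18633257] [0.81355882 0.39634145 0.05749875] 0.05646334951337889 ((816.8956909179688, 387.94305419921875), (25.196508407592773, 65.1565170288086), 14.59156322479248)
(163, 158) [ 0.44268304 -0.26166009  0.02717366] [255 255 252]
(258, 193) [ 0.49158946 -0.01364747  0.02755252] [255 255 252]
(387, 247) [0.59662241 0.24279602 0.0775204 ] [249 246 236]
(390, 230) [0.55926357 0.24663324 0.0779856 ] [207 202 193]
```

View pics/scene1.png

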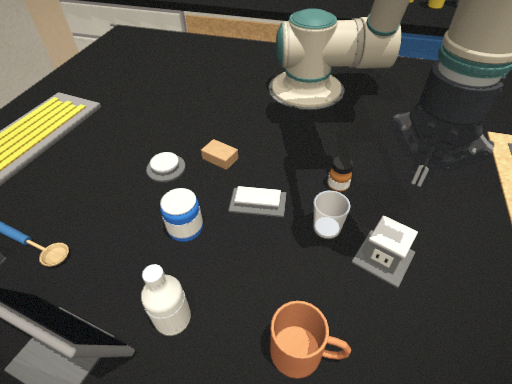

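The scene view shows the square post up at (393,235), the round one down at (165,163) and the oblong one still shut at (258,197). The neighbouring objects haven't moved and the gripper is clear, so I'm handing in.

```bash
python3 -c "
from plant import order
print(order.job_done())"
```

```text
the job is handed in; nothing more can be done
None
```

The job is done and handed in at about 11.4 s on the robot's clock: the round post is down, the square post is up, and the oblong post was left alone.

- **Round post:** I pressed it first, with shut fingers, down to its stop (force rose to about 16 N). It latched with its top measured at 27 mm.
- **Square post:** I then pressed it to its stop (about 11 N) and it popped up. Its top measured 76–78 mm about a second after release.
- **Oblong post:** it still measures 27 mm, and the objects around the posts had not moved. The gripper was well above the posts, touching nothing.

**Disagreement:** triangulating the two fixed cameras put the tops 3–4 mm lower than the depth maps did. The depth maps matched your stated heights and the point where contact was felt, so I used those. Sideways, the views agreed to about 4 mm.

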